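# Close the balance's draught shield and tare it

### The job

A weighing bottle stands on the pan and the balance is to be tared. With your fingertips, gently slide the open top door and the open right-hand door of the glass draught shield fully shut, and when both are shut press the long tare key in the middle of the front panel all the way down and let it spring back. Nothing is picked up: the weighing bottle and everything around the balance stay where they are, and the other keys and the left door are left alone.

Things in the scene. Friction and masses are not known exactly. Their poses are not given: they have to be found in the camera images.
- balance: Laboratory balance with glass draught shield, fixed, 350 mm deep, 210 wide, roof 236 high. Origin: bench level under its middle. x runs from its front (keys, facing the robot) to its back, y to its left seen from the robot, z up. Glass chamber at x -70 to 90 mm, y within 105; behind it, to x 170, a housing 228 mm high. Delicate: no push on it may exceed 40 N, no door 0.5 m/s.
- door_top (a joint): Top glass door, a 160 x 172 mm pane in the roof, upper face 235 mm above the bench. Slides along the balance's x: 0 = fully shut (front end of travel), up to 0.11 m as it is slid to the back. Starts part open. About 2 N slides it; it stays where it is left.
- door_top_grip (a point): Middle of the top door's finger grip, an upright grey bar near the door's front edge: 12 mm thick (balance x), 80 mm long (balance y), 24 mm tall, from 235 to 259 mm above the bench; this point is at 247 mm. Moves with the door.
- door_right (a joint): Right-hand glass door (balance's -y side, the robot's right), an upright pane 156 mm long, outer face at y -102.5 mm. Slides along the balance's x: 0 = fully shut (front end of travel), up to 0.11 m as it is slid to the back. Starts part open. About 2 N slides it; it stays where it is left.
- door_right_grip (a point): Middle of the right door's finger grip, an upright grey tab on the outside of the pane near its front edge: 12 mm thick (balance x), standing out 24 mm from the pane (balance y -102.5 to -126.5), from 130 to 220 mm above the bench; this point is at 175 mm. The roof rail above reaches out to y -104 only. Moves with the door.
- door_left (a joint): Left-hand glass door, the mirror image of the right one. Already shut (0) and is to stay shut.
- key_tare (a joint): Tare key on the key ledge, the long bar key in the middle: 20 mm (balance x) by 64 mm (balance y). 0 = up, 0.004 m = fully down; needs about 1.5 N to start moving and 4 N to be fully down, and springs back.
- key_tare_top (a point): Middle of the top face of the tare key, 72 mm above the bench when up. The key ledge around it is 64 mm high; 22 mm behind the key's middle begins a slanted display hood up to 87 mm high, and 80 mm behind it stands the glass front of the chamber. Moves with the key.
- key_left (a joint): Small round key, 16 mm across, 72 mm to the left of the middle of the tare key, same height and travel. Not to be pressed.
- key_right (a joint): Small round key, 16 mm across, 72 mm to the right of the middle of the tare key, same height and travel. Not to be pressed.
- weighing_bottle_center (a point): Centre of the stoppered glass weighing bottle, 38 mm across and 52 mm tall, which stands on the pan (90 mm across, its top 80 mm above the bench) inside the chamber. Stays where it is.
- sample_bottle_center (a point): Bystander, centre of its height: white plastic screw-cap sample jar, 52 mm across, 95 mm tall, beside the balance on its right. Stays where it is.
- reagent_bottle_center (a point): Bystander, centre of its height: brown glass bottle with black cap, 60 mm across, 130 mm tall, beside the balance on its left. Stays where it is.
- flask_center (a point): Bystander, centre of its height: conical glass flask, 82 mm across the foot, 116 mm tall. Stays where it is.
- wash_bottle_center (a point): Bystander, centre of its height: white plastic wash bottle with a thin spout, 66 mm across, body and cap 142 mm tall, spout tip at 175 mm. Stays where it is.
- beaker_center (a point): Bystander, centre of its height: glass beaker, 68 mm across, 90 mm tall. Stays where it is.
- weight_block_center (a point): Bystander, centre of its height: wooden block of 70 x 140 x 30 mm with four steel calibration weights standing in it, 70 mm tall in all; this point is 15 mm up. Stays where it is.
- spatula_center (a point): Bystander, middle of the thin steel laboratory spatula, about 195 mm long and 14 mm wide, lying on the bench along the left side of the balance. Stays where it is.

How it is judged:
By the outcome, as a careful person would: the job done as asked, in the order asked, and still so for the second after the job is handed in, with the robot touching nothing.
It also fails if it takes over 53 s, if anything falls off the work surface, if the arm or the gripper's body presses on something with over 40 N, if the wrist force passes 120 N, or if a joint passes its speed limit or range.

### The arm

A 7-joint arm with a two-finger parallel gripper is mounted at the origin on the work surface. World frame = base frame: x ahead of the robot, y to its left, z up, the work surface at z = 0. Lengths are in mm, angles in degrees, forces in N, time in s.
With the tool pointing down it reaches from about 350 to 900 mm from the base axis. Payload 7.2 kg.
Tool frame: the origin (TCP) lies at the very end of the fingers, on their centre line; the grasp point (between the pads) lies 19 mm behind it; z points along the fingers, y is the line along which they close (so a half turn about z gives the same grasp; the last joint's range is limited). The gripper opens to 88 mm and grips with 3 to 60 N. Pads are 20 mm wide; open, the fingers measure 115 mm over their backs; the gripper's body (75 mm by 178 mm) begins 61 mm behind the grasp point.
Start: joints at [64.332, 23.554, -0.728, 91.456, 0.321, 64.991, -4.71], TCP at [231.698, -580.47, 222.653] pointing down, gripper open.
Joint ranges: [-169.25, 169.25], [-16.82, 113.86], [-84.01, 82.57], [7.8, 145.47], [-59.2, 239.2], [7.22, 106.19], [-163.78, 163.78]. Speed limits (degrees/s): [136.94, 136.94, 172.46, 172.46, 180, 180, 180].

### API

Orientations are given as a 3x3 rotation matrix whose columns are the frame's x, y, z axes.
In Python, from bench import ctrl, imaging, ticket gives the robot as it stands. The module is installed in compiled form; this text tells all that it offers.
- The arm moves only by the tool apply_moves, never from a script. Its argument "plan" is a list of rows, each an object of numbers: "x", "y", "z": the shift along the tool's x, y, z in mm; "turn": the turn about the tool's z in rad; "fingers": the closure in counts, from 0 (fully open) to 255 (shut). A call has 1 to 5 rows; each row shifts and turns the commanded pose from where the row before left it, along the tool's axes as they then stand; what a row does not reach is not made up. A row lasts 1/8 s, in which the tool goes at most 62.5 mm and 10.7 degrees, less where a joint would pass 70% of its speed; a pose out of reach is approached as far as the arm can. A call is refused whole if a number of a shift passes 62.5 or a number of a turn 0.188, either way. A call with a gripper value outside its range is refused whole. The fingers move at their own pace and stop on an object; "newtons" is the grip in N (left out, the last holds). Time passes only in rows, so rows that do not move let the fingers close. It gives the time, the measured TCP pose, the force, the opening and the grip force at its end, in the units of the state.
- ctrl.get_obs(): the state, without advancing time (a new reading comes with each control period).
- imaging.read_camera(name): name is "scene" or "top" or "wrist"; returns a dict with "pixels" (384x512x3 uint8, red, green, blue), "fovy" (degrees; the focal length in pixels is half the picture's height over the tangent of half this angle, whatever the lens; pixels are square), "cx", "cy" (the principal point, pixels), "cam_to_world" (4x4, takes a point from camera to world coordinates); the wrist camera has in their place "hand_eye" (4x4, takes a point from camera to tool coordinates, whose origin is the TCP and whose axes are the flange's). Camera axes: x right, y up, looking along -z (the intrinsics and any distortion apply to the point x, -y, -z); pixel columns grow to the right and rows downward; lengths in mm; the calibration is good to about 2 mm. A picture is of the moment at which its call begins: read the wrist's pose just before it. There is no depth.
- ticket.job_done(): hands the job in; it is judged then, once.
The state is a dict: "t": time; "joint_pos": joint angles; "dq": joint speeds; "joint_efforts": joint torques, N m; "tcp_pos": TCP position; "ee_rot": TCP orientation; "wrist_force": force on the tool from outside, world axes, zero at the start; "wrist_torque": the same for the moment, N m; "grip_width": finger opening in mm; "gripper_force": force on a finger pad.
Only numpy, scipy, OpenCV 4.12 (cv2) and the standard library are available. Lean on these libraries where they do the work, as an engineer would, in place of code of your own. Each camera call takes 0.05 s, during which the arm holds its last target. There are 200 camera calls.

## Working session

There is one attempt and no reset: what is moved stays moved. The work goes in short steps, Python scripts to look and compute and a tool call to move; the robot and the scene stay as the last step left them, time stands still between calls to the robot, and variables do not carry over. Pictures are saved under pics/ and viewed, at most 10 in all, crops included, and the job is handed in when it is done.

Besides the shell and the picture viewer there is one more tool, called as a command line: name --argument value ..., lists and objects as JSON in quotes. apply_moves: Moves the arm, as the interface text tells. Its arguments: {"type":"object","properties":{"plan":{"type":"array","items":{"type":"object","properties":{"x":{"type":"number"},"y":{"type":"number"},"z":{"type":"number"},"turn":{"type":"number"},"fingers":{"type":"number"}}}},"newtons":{"type":"number"}},"required":["plan"]}

```bash
mkdir -p pics
python3 - <<'E'
from bench import ctrl, imaging
import cv2,numpy as np
np.set_printoptions(precision=3,suppress=True)
s=ctrl.get_obs(); print({k:s[k] for k in('t','tcp_pos','ee_rot','wrist_force','grip_width')})
for n in('scene','top'):
    c=imaging.read_camera(n); print(n,{k:v for k,v in c.items() if k!='pixels'})
    np.savez(f'{n}.npz',**c)
    cv2.imwrite(f'pics/{n}0.png',cv2.resize(c['pixels'][:,:,::-1],(800,600),interpolation=cv2.INTER_CUBIC))
E
```

```text
{'t': 0.0, 'tcp_pos': array([ 231.476, -580.026,  221.821]), 'ee_rot': array([[ 0.929,  0.371, -0.001],
       [ 0.371, -0.929,  0.001],
       [-0.   , -0.002, -1.   ]]), 'wrist_force': array([ 0.343, -1.006,  0.38 ]), 'grip_width': 87.65474719257298}
scene {'fovy': 43.27404271433205, 'cx': 253.47086071139387, 'cy': 189.82203173989953, 'cam_to_world': array([[  -0.999,   -0.039,    0.013,  595.419],
       [   0.041,   -0.951,    0.306,  418.497],
       [   0.001,    0.306,    0.952, 1424.21 ],
       [   0.   ,    0.   ,    0.   ,    1.   ]])}
top {'fovy': 46.30588203429268, 'cx': 257.8403580547264, 'cy': 191.4087017952735, 'cam_to_world': array([[  -0.02 ,    0.996,   -0.089,  453.642],
       [  -1.   ,   -0.019,    0.002,    6.903],
       [   0.001,    0.089,    0.996, 1533.22 ],
       [   0.   ,    0.   ,    0.   ,    1.   ]])}
```

View pics/top0.png

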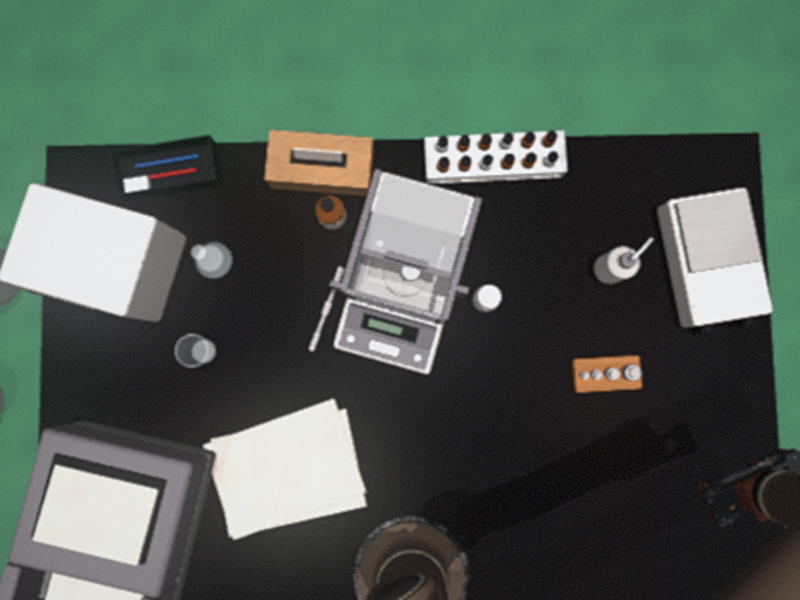

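View pics/scene0.png

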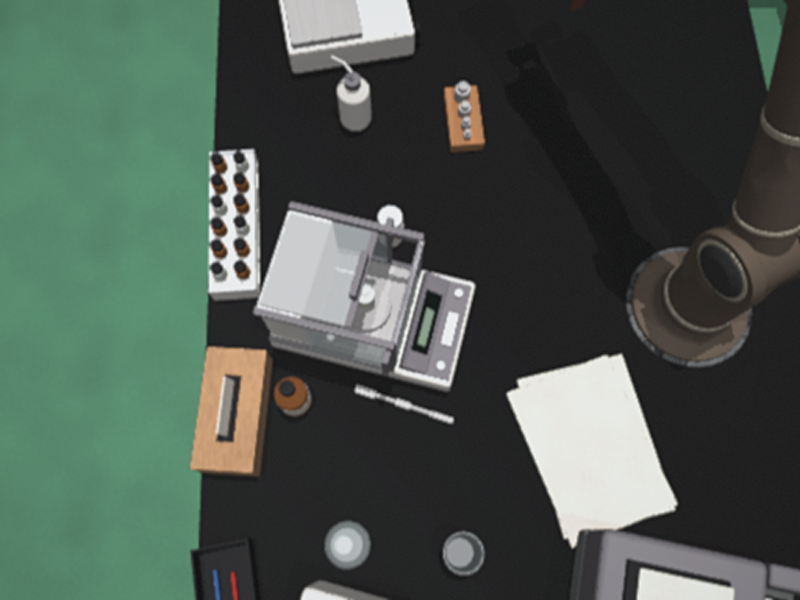

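The top view shows the balance at about (410,270) with the tare key at (383,348), the top grip at (400,267) and the sample jar at (488,297). I'll zoom in on the balance.

Run:
```python
import cv2,numpy as np
t=np.load('top.npz')['pixels'][105:245,200:330,::-1]; s=np.load('scene.npz')['pixels'][120:260,155:310,::-1]
k=2.8
r=lambda a:cv2.resize(a,None,fx=k,fy=k,interpolation=cv2.INTER_CUBIC)
im=np.hstack([r(t),r(s)]); print(im.shape); cv2.imwrite('pics/crop.png',im)
```

```text
(392, 798, 3)
```

View pics/crop.png

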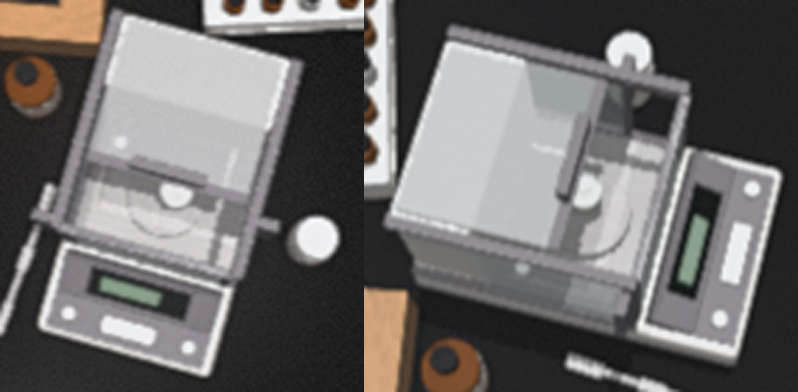

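The crop gives keys in the top view at about (68,313), (128,331) and (188,347). In the scene view they are at (720,318), (736,253) and (752,188). The top grip bar is at (169,170), the right tab at (270,224) and the jar at (316,240).

```bash
cat > h.py <<'E'
import numpy as np,cv2
np.set_printoptions(precision=1,suppress=True)
C={n:dict(np.load(n+'.npz')) for n in('top','scene')}
def ray(c,u,v):
    f=192/np.tan(np.radians(c['fovy'])/2); d=np.array([(u-c['cx'])/f,-(v-c['cy'])/f,-1])
    M=c['cam_to_world']; return M[:3,3],M[:3,:3]@d
def onz(n,uv,z):
    o,d=ray(C[n],*uv); return (o+d*(z-o[2])/d[2])[:2]
tp=lambda u,v:(u/2.8+200-.3,v/2.8+105-.3)
sc=lambda u,v:((u-364)/2.8+155-.3,v/2.8+120-.3)
def cen(n,uv,r=8,th=190):
    p=C[n]['pixels']; m=(p.min(2)>th).astype(np.uint8); k,l,st,ce=cv2.connectedComponentsWithStats(m,connectivity=4)
    d=np.hypot(*(ce[1:]-uv).T); i=d.argmin(); return ce[1+i],st[1+i,4],d[i]
def yawfit(P,B):
    P=np.array(P);B=np.array(B); p=P-P.mean(0); b=B-B.mean(0)
    a=np.arctan2((b[:,0]*p[:,1]-b[:,1]*p[:,0]).sum(),(b*p).sum()); R=np.array([[np.cos(a),-np.sin(a)],[np.sin(a),np.cos(a)]])
    t=P.mean(0)-R@B.mean(0); return np.degrees(a),R,t,P-(B@R.T+t)
E
python3 - <<'E'
from h import *
G={'top':[tp(68,313),tp(128,331),tp(188,347)],'scene':[sc(720,318),sc(736,253),sc(752,188)]}
B=[(-150,72),(-150,0),(-150,-72)]
W={}
for n in G:
    P=[]
    for g in G[n]:
        c,a,d=cen(n,g); print(n,np.array(g),c,a,round(d,1)); P.append(onz(n,c if d<2 and a<150 else g,72))
    W[n]=P; print(np.array(P))
# roof outer corners z236 guess
roof={'top':{'fl':(58,228),'fr':(240,282),'br':(302,62),'bl':(112,10)},'scene':{'bl':(388,222),'fl':(632,285),'fr':(690,86),'br':(452,26)}}
for n,f in(('top',tp),('scene',sc)):
    for k,v in roof[n].items(): print(n,k,onz(n,f(*v),236))
P=(np.array(W['top'])+np.array(W['scene']))/2
a,R,t,res=yawfit(P,B); print('yaw',a,'origin',t,res)
def bal(p): return R.T@(np.array(p)-t)
for n,f in(('top',tp),('scene',sc)):
    for k,v in roof[n].items(): print(n,k,'bal',bal(onz(n,f(*v),236)))
print('topgrip',bal(onz('top',tp(169,170),259)),bal(onz('scene',sc(579,152),259)))
print('rgrip tip',bal(onz('top',tp(279,226),220)),bal(onz('scene',sc(628,60),220)))
print('lgrip tip',bal(onz('top',tp(33,213),220)))
print('jar',bal(onz('top',tp(316,239),95)),bal(onz('scene',sc(630,53),95)))
E
```

```text
top [224.  216.5] [224.  216.5] 16 0.0
top [245.4 222.9] [245.3 222.5] 115 0.4
top [266.8 228.6] [266.9 228.6] 17 0.1
[[504.1 114.8]
 [483.1  46. ]
 [462.2 -23.7]]
scene [281.8 233.3] [281.7 233.3] 24 0.1
scene [287.6 210.1] [287.4 209.9] 140 0.2
scene [293.3 186.8] [293.1 186.9] 22 0.2
[[501.3 117.2]
 [480.7  48.9]
 [459.6 -20.4]]
top fl [586.7 112. ]
top fr [527.  -75.3]
top br [ 756.8 -146.1]
top bl [816.3  52.3]
scene bl [810.7  51.7]
scene fl [589.8 120.1]
scene fr [527.4 -71.1]
scene br [ 752.4 -142.5]
yaw -16.832448037823355 origin [625.4   3.7] [[-0.  -0. ]
 [ 0.1  0.3]
 [-0.1 -0.3]]
top fl bal [-68.4  92.5]
top fr bal [ -71.3 -104.1]
top br bal [ 169.2 -105.4]
top bl bal [168.7 101.9]
scene bl bal [163.5  99.5]
scene fl bal [-67.7 101.1]
scene fr bal [ -72.1 -100. ]
scene br bal [ 163.9 -103.2]
topgrip [17.9 -2.7] [ 9.  -2.1]
rgrip tip [  -2.3 -128.6] [  -6.7 -117.9]
lgrip tip [-59.1 123.9]
jar [  10.2 -181.3] [   8.  -178.8]
```

Balance pose: origin about (625.4, 3.7), yaw −16.8°. In the balance frame the top grip is at x≈14, the right grip at x≈−4 and the jar at (9,−180). I'll raise the arm, turn to align with the balance and shut the fingers.

apply_moves --plan '[{"z": -25,"turn": 0.17,"fingers": 255},{"z": -25,"turn": 0.17,"fingers": 255},{"z": -25,"turn": 0.17,"fingers": 255},{"z": -25,"turn": 0.163,"fingers": 255},{"fingers": 255}]' --newtons 10

```text
validation failed for argument at $.pl...
```

```bash
cat >> h.py <<'E'
A=np.radians(-16.83); RB=np.array([[np.cos(A),-np.sin(A)],[np.sin(A),np.cos(A)]]); T=np.array([625.4,3.7])
def bal(p): return RB.T@(np.array(p)[:2]-T)
def st(target=None):
    from bench import ctrl
    s=ctrl.get_obs(); p=s['tcp_pos']; R=s['ee_rot']
    print('t %.2f'%s['t'],'tcp',p,'bal',bal(p),'yaw',np.degrees(np.arctan2(R[1,0],R[0,0])),'tilt',R[:2,2]*57,'F',s['wrist_force'],'w',s['grip_width'])
    if target is not None:
        w=np.r_[RB@np.array(target[:2])+T,target[2]]; print('tool delta',R.T@(w-p))
    return s
E
python3 -c "
from h import *
st((50,-2,320))"
```

```text
t 0.10 tcp [ 231.5 -580.   221.9] bal [-208.  -672.8] yaw 21.760242789220992 tilt [-0.   0.1] F [0.4 0.  0.4] w 87.58515010462506
tool delta [ 620.1 -363.5  -97.6]
```

apply_moves --plan '[{"x": 0,"y": 0,"z": -25,"turn": 0.17,"fingers": 255},{"x": 0,"y": 0,"z": -25,"turn": 0.17,"fingers": 255},{"x": 0,"y": 0,"z": -25,"turn": 0.17,"fingers": 255},{"x": 0,"y": 0,"z": -25,"turn": 0.16,"fingers": 255},{"x": 0,"y": 0,"z": 0,"turn": 0,"fingers": 255}]' --newtons 10

```text
t: 0.72
tcp_pos: [232.0, -581.1, 324.1]
ee_rot: [[0.958, -0.286, 0.001], [-0.286, -0.958, -0.003], [0.002, 0.002, -1.0]]
wrist_force: [-0.0, 0.6, 0.2]
grip_width: 41.1
gripper_force: 0.0
```

```bash
python3 -c "
from h import *
st((50,-2,320))"
```

```text
t 0.72 tcp [ 232.  -581.1  324.1] bal [-207.2 -673.7] yaw -16.590175694577333 tilt [ 0.1 -0.2] F [-0.   0.6  0.2] w 41.08925534294177
tool delta [ 260.  -670.6    3.1]
```

apply_moves --plan '[{"x": 20,"y": -50,"z": 0,"turn": 0,"fingers": 255},{"x": 20,"y": -50,"z": 0,"turn": 0,"fingers": 255},{"x": 20,"y": -50,"z": 0,"turn": 0,"fingers": 255},{"x": 20,"y": -50,"z": 0,"turn": 0,"fingers": 255},{"x": 20,"y": -50,"z": 0,"turn": 0,"fingers": 255}]'

```text
t: 1.35
tcp_pos: [399.5, -367.6, 321.2]
ee_rot: [[0.959, -0.282, -0.001], [-0.282, -0.959, 0.001], [-0.002, -0.001, -1.0]]
wrist_force: [0.3, -0.3, -0.1]
grip_width: 0.5
gripper_force: 0.0
```

apply_moves --plan '[{"x": 20,"y": -50,"z": 0,"turn": 0,"fingers": 255},{"x": 20,"y": -50,"z": 0,"turn": 0,"fingers": 255},{"x": 20,"y": -50,"z": 0,"turn": 0,"fingers": 255},{"x": 20,"y": -50,"z": 0,"turn": 0,"fingers": 255},{"x": 20,"y": -50,"z": 0,"turn": 0,"fingers": 255}]'

```text
t: 1.98
tcp_pos: [566.7, -157.1, 321.1]
ee_rot: [[0.959, -0.282, -0.002], [-0.282, -0.959, 0.0], [-0.002, 0.0, -1.0]]
wrist_force: [0.4, -0.1, 0.2]
grip_width: 0.5
gripper_force: 0.0
```

```bash
python3 -c "
from h import *
st((50,-2,320))"
```

```text
t 1.98 tcp [ 566.7 -157.1  321.1] bal [  -9.6 -170.9] yaw -16.4093267614533 tilt [-0.1  0. ] F [ 0.4 -0.1  0.2] w 0.5188651314549362
tool delta [  60.8 -168.5    0.9]
```

apply_moves --plan '[{"x": 20,"y": -50,"z": -20,"turn": 0,"fingers": 255},{"x": 20,"y": -50,"z": 0,"turn": 0,"fingers": 255},{"x": 0,"y": 0,"z": 0,"turn": 0,"fingers": 255}]'

```text
t: 2.35
tcp_pos: [634.5, -68.7, 340.0]
ee_rot: [[0.961, -0.276, -0.003], [-0.276, -0.961, 0.003], [-0.003, -0.002, -1.0]]
wrist_force: [-0.9, 0.0, 0.2]
grip_width: 0.5
gripper_force: 0.0
```

Run:
```python
from h import *
from bench import imaging
s=st((50,-2,250)); c=imaging.read_camera('wrist')
print({k:v for k,v in c.items() if k!='pixels'})
np.savez('wrist1.npz',**c,p=s['tcp_pos'],R=s['ee_rot'])
cv2.imwrite('pics/wrist1.png',c['pixels'][:,:,::-1])
```

```text
t 2.35 tcp [634.5 -68.7 340. ] bal [ 29.6 -66.7] yaw -15.999056908744526 tilt [-0.2  0.2] F [-0.9  0.   0.2] w 0.5400884855870814
tool delta [ 21.6 -64.2  90.1]
{'fovy': 62.69801919563595, 'cx': 257.0993299701269, 'cy': 189.12179298023403, 'hand_eye': array([[   0. ,    1. ,    0.3,   68.6],
       [   1. ,   -0. ,    0. ,   -1. ],
       [   0. ,    0.3,   -1. , -161.6],
       [   0. ,    0. ,    0. ,    1. ]])}
```

View pics/wrist1.png

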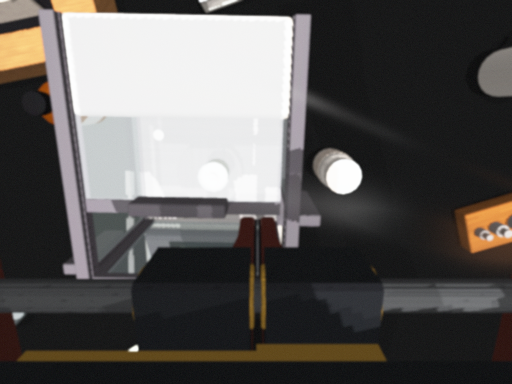

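Run:
```python
from h import *
w=dict(np.load('wrist1.npz')); M=np.eye(4); M[:3,:3]=w['R'];M[:3,3]=w['p']
C['w']={**w,'cam_to_world':M@w['hand_eye']}
for nm,uv,z in [('tg backbottom',(180,198),235),('tg back top',(180,201),259),('tg front top',(180,216),259),('tg L end',(130,208),259),('tg R end',(227,208),259),('rg tip back',(320,215),220),('rg tip front',(320,225),220),('lg tip',(64,268),220),('jar',(344,175),95),('weigh',(214,176),132),('rear R roof',(309,15),236),('frontL roof',(92,276),236)]:
    print(nm,bal(onz('w',uv,z)))
p=w['pixels']; print(p[190:230,180].mean(1).astype(int)); print(p[205:235,314].mean(1).astype(int))
```

```text
tg backbottom [18.7  2.6]
tg back top [23.4 -3.4]
tg front top [10.6 -2.8]
tg L end [16.8 37.4]
tg R end [ 18.  -41.2]
rg tip back [  -0.5 -125. ]
rg tip front [ -10.5 -125.7]
lg tip [-60.2 125. ]
jar [  11.6 -179.5]
weigh [ 15.9 -13.4]
rear R roof [ 165.5 -102.6]
frontL roof [-59.1  89. ]
[243 243 243 241 241 237 213 139  73  55  55  52  55  59  68  80  84  88
  86  85  87  85  88  86  86  87  93 119 145 152 152 148 144 147 158 168
 164 151 134 114]
[ 71  74  75  77  74  74  74  70  75  91 115 139 152 158 155 158 154 155
 156 149 130  88  47  26  25  24  24  22  21  20]
```

The wrist view shows the top grip bar at (180,207), which is balance x≈16. The right tab tip is at (320,219), x≈−5, and the jar at (344,175). These agree with the first fix, so I'll go behind the top grip and descend.

apply_moves --plan '[{"x": 11,"y": -32,"z": 0,"turn": 0.014,"fingers": 255},{"x": 11,"y": -32,"z": 0,"turn": 0,"fingers": 255},{"x": 0,"y": 0,"z": 40,"turn": 0,"fingers": 255},{"x": 0,"y": 0,"z": 30,"turn": 0,"fingers": 255},{"x": 0,"y": 0,"z": 0,"turn": 0,"fingers": 255}]'

```text
t: 3.02
tcp_pos: [671.0, -21.5, 269.4]
ee_rot: [[0.954, -0.3, -0.006], [-0.3, -0.954, -0.001], [-0.005, 0.003, -1.0]]
wrist_force: [-0.4, -0.0, -0.3]
grip_width: 0.6
gripper_force: 0.0
```

apply_moves --plan '[{"x": 0,"y": 0,"z": 12,"turn": 0,"fingers": 255},{"x": 0,"y": 0,"z": 12,"turn": 0,"fingers": 255},{"x": 0,"y": 0,"z": 0,"turn": 0,"fingers": 255}]'

```text
t: 3.4
tcp_pos: [672.7, -19.7, 247.9]
ee_rot: [[0.954, -0.299, -0.001], [-0.299, -0.954, -0.0], [-0.001, 0.0, -1.0]]
wrist_force: [-0.1, -0.5, 0.4]
grip_width: 0.5
gripper_force: 0.0
```

```bash
python3 -c "
from h import *
st((50,-2,245))"
```

```text
t 3.40 tcp [672.7 -19.7 247.9] bal [52.1 -8.7] yaw -17.426036465615688 tilt [-0.1 -0. ] F [-0.1 -0.5  0.4] w 0.5026722036565474
tool delta [-2.1 -6.7  2.9]
```

apply_moves --plan '[{"x": -4,"y": -6,"z": 3,"turn": -0.008,"fingers": 255},{"x": -4,"y": 0,"z": 0,"turn": 0,"fingers": 255},{"x": -4,"y": 0,"z": 0,"turn": 0,"fingers": 255},{"x": -4,"y": 0,"z": 0,"turn": 0,"fingers": 255},{"x": -4,"y": 0,"z": 0,"turn": 0,"fingers": 255}]'

```text
t: 4.03
tcp_pos: [655.6, -7.9, 245.9]
ee_rot: [[0.956, -0.292, 0.0], [-0.292, -0.956, -0.0], [0.0, -0.0, -1.0]]
wrist_force: [1.0, 1.0, -0.1]
grip_width: 0.4
gripper_force: 0.7
```

apply_moves --plan '[{"x": -4,"y": 0,"z": 0,"turn": 0,"fingers": 255},{"x": -5,"y": 0,"z": 0,"turn": 0,"fingers": 255},{"x": -5,"y": 0,"z": 0,"turn": 0,"fingers": 255},{"x": -5,"y": 0,"z": 0,"turn": 0,"fingers": 255},{"x": -5,"y": 0,"z": 0,"turn": 0,"fingers": 255}]'

```text
t: 4.65
tcp_pos: [632.6, -0.9, 245.8]
ee_rot: [[0.956, -0.292, 0.0], [-0.292, -0.956, -0.0], [0.0, 0.0, -1.0]]
wrist_force: [0.6, -0.7, 1.7]
grip_width: 0.4
gripper_force: 0.9
```

```bash
python3 -c "
from h import *
st((-44,-2,245))"
```

```text
t 4.65 tcp [632.6  -0.9 245.8] bal [ 8.2 -2.3] yaw -16.97554390321407 tilt [ 0. -0.] F [ 0.6 -0.7  1.7] w 0.36028257344879233
tool delta [-52.2  -0.2   0.8]
```

apply_moves --plan '[{"x": -7,"y": 0,"z": 0,"turn": 0,"fingers": 255},{"x": -7,"y": 0,"z": 0,"turn": 0,"fingers": 255},{"x": -7,"y": 0,"z": 0,"turn": 0,"fingers": 255},{"x": -7,"y": 0,"z": 0,"turn": 0,"fingers": 255},{"x": -5,"y": 0,"z": 0,"turn": 0,"fingers": 255}]'

```text
t: 5.28
tcp_pos: [600.8, 8.9, 245.7]
ee_rot: [[0.956, -0.292, -0.0], [-0.292, -0.956, -0.0], [-0.0, 0.0, -1.0]]
wrist_force: [1.3, 0.4, 0.7]
grip_width: 0.1
gripper_force: 0.9
```

apply_moves --plan '[{"x": -3,"y": 0,"z": 0,"turn": 0,"fingers": 255},{"x": -2,"y": 0,"z": 0,"turn": 0,"fingers": 255},{"x": -2,"y": 0,"z": 0,"turn": 0,"fingers": 255}]'

```text
t: 5.65
tcp_pos: [594.6, 10.8, 245.6]
ee_rot: [[0.956, -0.292, 0.0], [-0.292, -0.956, 0.0], [0.0, -0.0, -1.0]]
wrist_force: [1.5, -0.6, 1.8]
grip_width: 0.6
gripper_force: 0.8
```

```bash
python3 -c "
from h import *
st((-44,-2,245))"
```

```text
t 5.65 tcp [594.6  10.8 245.6] bal [-31.6  -2.1] yaw -16.97516716930483 tilt [0. 0.] F [ 1.5 -0.6  1.8] w 0.6466912429906528
tool delta [-12.4  -0.1   0.6]
```

Now small steps until the end stop, watching the force.

apply_moves --plan '[{"x": -2,"y": 0,"z": 0,"turn": 0,"fingers": 255},{"x": -2,"y": 0,"z": 0,"turn": 0,"fingers": 255},{"x": -2,"y": 0,"z": 0,"turn": 0,"fingers": 255},{"x": -1,"y": 0,"z": 0,"turn": 0,"fingers": 255}]'

```text
t: 6.15
tcp_pos: [587.7, 12.9, 245.6]
ee_rot: [[0.956, -0.292, -0.0], [-0.292, -0.956, 0.0], [-0.0, -0.0, -1.0]]
wrist_force: [1.0, -0.1, 1.2]
grip_width: 0.2
gripper_force: 0.8
```

apply_moves --plan '[{"x": -1,"y": 0,"z": 0,"turn": 0,"fingers": 255},{"x": -1,"y": 0,"z": 0,"turn": 0,"fingers": 255}]'

```text
t: 6.4
tcp_pos: [585.9, 13.5, 245.6]
ee_rot: [[0.956, -0.292, -0.0], [-0.292, -0.956, 0.0], [-0.0, -0.0, -1.0]]
wrist_force: [1.2, -0.3, 0.7]
grip_width: 0.4
gripper_force: 0.8
```

apply_moves --plan '[{"x": -1,"y": 0,"z": 0,"turn": 0,"fingers": 255},{"x": -1,"y": 0,"z": 0,"turn": 0,"fingers": 255}]'

```text
t: 6.65
tcp_pos: [584.0, 14.0, 245.6]
ee_rot: [[0.956, -0.292, -0.0], [-0.292, -0.956, 0.0], [-0.0, -0.0, -1.0]]
wrist_force: [1.1, -0.4, 0.6]
grip_width: 0.7
gripper_force: 0.8
```

apply_moves --plan '[{"x": -1,"y": 0,"z": 0,"turn": 0,"fingers": 255},{"x": -1,"y": 0,"z": 0,"turn": 0,"fingers": 255}]'

```text
t: 6.9
tcp_pos: [582.1, 14.7, 245.6]
ee_rot: [[0.956, -0.292, -0.0], [-0.292, -0.956, 0.0], [-0.0, -0.0, -1.0]]
wrist_force: [1.5, -0.8, 0.3]
grip_width: 0.7
gripper_force: 0.8
```

Run:
```python
from h import *
from bench import imaging
s=st(); c=imaging.read_camera('wrist'); d=imaging.read_camera('scene')
np.savez('wrist2.npz',**c,p=s['tcp_pos'],R=s['ee_rot'])
a=c['pixels'][:,:,::-1]; b=cv2.resize(d['pixels'][120:260,155:310,::-1],None,fx=1.85,fy=1.85,interpolation=cv2.INTER_CUBIC)
im=np.zeros((384,512+b.shape[1],3),np.uint8); im[:,:512]=a; im[:b.shape[0],512:]=b; cv2.imwrite('pics/w2.png',im); print(im.shape)
```

```text
t 6.90 tcp [582.1  14.7 245.6] bal [-44.6  -2.1] yaw -16.971422785332287 tilt [-0.  0.] F [ 1.5 -0.8  0.3] w 0.6949164365892697
(384, 799, 3)
```

View pics/w2.png

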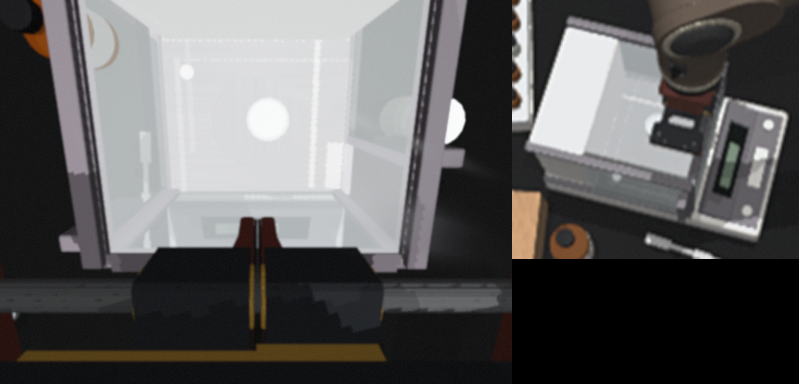

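The wrist picture shows the top grip hidden behind the fingers at (258,235), with the pane's front edge near the front frame, so the door is moving with the fingers. The right tab is at (452,157). I'll keep creeping.

apply_moves --plan '[{"x": -1,"y": 0,"z": 0,"turn": 0,"fingers": 255},{"x": -1,"y": 0,"z": 0,"turn": 0,"fingers": 255}]'

```text
t: 7.25
tcp_pos: [580.6, 15.1, 245.7]
ee_rot: [[0.956, -0.292, 0.001], [-0.292, -0.956, -0.0], [0.001, -0.0, -1.0]]
wrist_force: [5.4, -1.4, -1.5]
grip_width: 0.6
gripper_force: 2.7
```

apply_moves --plan '[{"x": -1,"y": 0,"z": 0,"turn": 0,"fingers": 255},{"x": 0,"y": 0,"z": 0,"turn": 0,"fingers": 255}]'

```text
t: 7.5
tcp_pos: [580.6, 15.1, 245.7]
ee_rot: [[0.956, -0.292, 0.003], [-0.292, -0.956, -0.0], [0.003, -0.001, -1.0]]
wrist_force: [6.7, -1.1, -2.9]
grip_width: 0.4
gripper_force: 3.6
```

apply_moves --plan '[{"x": -1,"y": 0,"z": 0,"turn": 0,"fingers": 255},{"x": 0,"y": 0,"z": 0,"turn": 0,"fingers": 255}]'

```text
t: 7.75
tcp_pos: [580.6, 15.1, 245.7]
ee_rot: [[0.956, -0.292, 0.005], [-0.292, -0.956, -0.0], [0.005, -0.001, -1.0]]
wrist_force: [10.4, -1.5, -5.8]
grip_width: 0.5
gripper_force: 5.4
```

The door is at its stop. I'll back off, lift and go behind the right tab.

apply_moves --plan '[{"x": 6,"y": 0,"z": 0,"turn": 0,"fingers": 255},{"x": 9,"y": 0,"z": 0,"turn": 0,"fingers": 255},{"x": 0,"y": 0,"z": -25,"turn": 0,"fingers": 255},{"x": 0,"y": 0,"z": -30,"turn": 0,"fingers": 255},{"x": 20,"y": 20,"z": 0,"turn": 0,"fingers": 255}]'

```text
t: 8.38
tcp_pos: [606.9, -11.3, 303.6]
ee_rot: [[0.958, -0.288, 0.004], [-0.288, -0.958, 0.001], [0.003, -0.002, -1.0]]
wrist_force: [-0.0, -0.3, 0.2]
grip_width: 0.5
gripper_force: 0.0
```

apply_moves --plan '[{"x": 20,"y": 40,"z": 0,"turn": 0,"fingers": 255},{"x": 20,"y": 40,"z": 0,"turn": 0,"fingers": 255},{"x": 0,"y": 20,"z": 0,"turn": 0,"fingers": 255},{"x": 0,"y": 0,"z": 0,"turn": 0,"fingers": 255}]'

```text
t: 8.88
tcp_pos: [614.4, -122.1, 300.4]
ee_rot: [[0.956, -0.294, -0.001], [-0.294, -0.956, -0.0], [-0.001, 0.0, -1.0]]
wrist_force: [0.1, 0.8, 1.0]
grip_width: 0.6
gripper_force: 0.0
```

Run:
```python
from h import *
from bench import imaging
s=st((32,-122,190)); c=imaging.read_camera('wrist')
np.savez('wrist3.npz',**c,p=s['tcp_pos'],R=s['ee_rot'])
cv2.imwrite('pics/w3.png',c['pixels'][:,:,::-1])
```

```text
t 8.88 tcp [ 614.4 -122.1  300.4] bal [  25.9 -123.6] yaw -17.109127660093755 tilt [-0.1 -0. ] F [0.1 0.8 1. ] w 0.5623399141930406
tool delta [  6.2  -1.7 110.4]
```

View pics/w3.png

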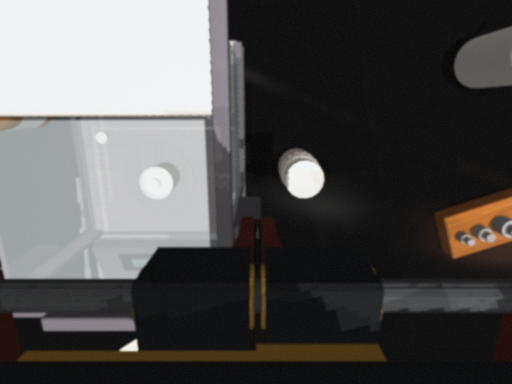

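The top grip is visible at the front (90,322), shut. The right tab is at (250,205), just ahead of the fingers, and the jar at (303,178) is clear. I'll descend beside the pane.

apply_moves --plan '[{"x": 7,"y": -1,"z": 0,"turn": -0.005,"fingers": 255},{"x": 0,"y": 0,"z": 20,"turn": 0,"fingers": 255},{"x": 0,"y": 0,"z": 25,"turn": 0,"fingers": 255},{"x": 0,"y": 0,"z": 20,"turn": 0,"fingers": 255},{"x": 0,"y": 0,"z": 0,"turn": 0,"fingers": 255}]'

```text
t: 9.55
tcp_pos: [621.6, -120.2, 234.2]
ee_rot: [[0.959, -0.285, -0.003], [-0.285, -0.959, 0.001], [-0.003, -0.0, -1.0]]
wrist_force: [0.2, 0.5, 0.7]
grip_width: 0.4
gripper_force: 0.0
```

```bash
python3 -c "
from h import *
st((32,-122,190))"
```

```text
t 9.55 tcp [ 621.6 -120.2  234.2] bal [  32.3 -119.6] yaw -16.54236181050184 tilt [-0.2  0.1] F [0.2 0.5 0.7] w 0.3955289713085468
tool delta [-0.1  2.4 44.2]
```

apply_moves --plan '[{"x": 0,"y": 2,"z": 0,"turn": 0,"fingers": 255},{"x": 0,"y": 0,"z": 15,"turn": 0,"fingers": 255},{"x": 0,"y": 0,"z": 15,"turn": 0,"fingers": 255},{"x": 0,"y": 0,"z": 14,"turn": 0,"fingers": 255},{"x": -4,"y": 0,"z": 0,"turn": 0,"fingers": 255}]'

```text
t: 10.18
tcp_pos: [616.7, -122.7, 189.8]
ee_rot: [[0.958, -0.287, -0.003], [-0.287, -0.958, 0.0], [-0.003, 0.0, -1.0]]
wrist_force: [0.2, -0.3, -0.4]
grip_width: 0.1
gripper_force: 0.0
```

apply_moves --plan '[{"x": -4,"y": 0,"z": 0,"turn": 0,"fingers": 255},{"x": -4,"y": 0,"z": 0,"turn": 0,"fingers": 255},{"x": -4,"y": 0,"z": 0,"turn": 0,"fingers": 255},{"x": -4,"y": 0,"z": 0,"turn": 0,"fingers": 255}]'

```text
t: 10.68
tcp_pos: [602.1, -118.1, 192.0]
ee_rot: [[0.958, -0.287, 0.0], [-0.287, -0.958, -0.0], [0.001, -0.0, -1.0]]
wrist_force: [0.0, -0.4, -0.3]
grip_width: 0.5
gripper_force: 0.0
```

```bash
python3 -c "
from h import *
st((-44,-122,190))"
```

```text
t 10.68 tcp [ 602.1 -118.1  192. ] bal [  13.  -123.3] yaw -16.680502286032105 tilt [ 0. -0.] F [ 0.  -0.4 -0.3] w 0.5018550729196392
tool delta [-57.   -1.5   1.9]
```

apply_moves --plan '[{"x": -4,"y": -0.5,"z": 1,"turn": 0,"fingers": 255},{"x": -5,"y": -0.5,"z": 0,"turn": 0,"fingers": 255},{"x": -5,"y": 0,"z": 0,"turn": 0,"fingers": 255},{"x": -5,"y": 0,"z": 0,"turn": 0,"fingers": 255},{"x": -5,"y": 0,"z": 0,"turn": 0,"fingers": 255}]'

```text
t: 11.3
tcp_pos: [579.3, -110.3, 190.7]
ee_rot: [[0.958, -0.287, 0.0], [-0.287, -0.958, -0.0], [0.0, 0.0, -1.0]]
wrist_force: [1.3, -0.7, 0.8]
grip_width: 0.5
gripper_force: 0.9
```

apply_moves --plan '[{"x": -5,"y": 0,"z": 0,"turn": 0,"fingers": 255},{"x": -5,"y": 0,"z": 0,"turn": 0,"fingers": 255},{"x": -5,"y": 0,"z": 0,"turn": 0,"fingers": 255},{"x": -4,"y": 0,"z": 0,"turn": 0,"fingers": 255}]'

```text
t: 11.8
tcp_pos: [561.1, -104.7, 190.7]
ee_rot: [[0.958, -0.287, 0.0], [-0.287, -0.958, 0.0], [0.0, -0.0, -1.0]]
wrist_force: [0.6, -0.1, 0.5]
grip_width: 0.7
gripper_force: 0.9
```

```bash
python3 -c "
from h import *
st((-44,-122,190))"
```

```text
t 11.80 tcp [ 561.1 -104.7  190.7] bal [ -30.2 -122.3] yaw -16.67606818331105 tilt [0. 0.] F [ 0.6 -0.1  0.5] w 0.7236624319509988
tool delta [-13.8  -0.4   0.7]
```

apply_moves --plan '[{"x": -3,"y": 0,"z": 0,"turn": 0,"fingers": 255},{"x": -3,"y": 0,"z": 0,"turn": 0,"fingers": 255},{"x": -2,"y": 0,"z": 0,"turn": 0,"fingers": 255},{"x": -2,"y": 0,"z": 0,"turn": 0,"fingers": 255},{"x": -1,"y": 0,"z": 0,"turn": 0,"fingers": 255}]'

```text
t: 12.42
tcp_pos: [550.8, -101.5, 190.6]
ee_rot: [[0.958, -0.287, 0.0], [-0.287, -0.958, 0.0], [0.0, -0.0, -1.0]]
wrist_force: [2.3, 0.1, 0.7]
grip_width: 0.6
gripper_force: 0.8
```

apply_moves --plan '[{"x": -1,"y": 0,"z": 0,"turn": 0,"fingers": 255},{"x": -1,"y": 0,"z": 0,"turn": 0,"fingers": 255},{"x": -1,"y": 0,"z": 0,"turn": 0,"fingers": 255}]'

```text
t: 12.8
tcp_pos: [547.9, -100.7, 190.6]
ee_rot: [[0.958, -0.287, -0.0], [-0.287, -0.958, 0.0], [-0.0, -0.0, -1.0]]
wrist_force: [2.4, 0.9, 0.7]
grip_width: 0.2
gripper_force: 0.8
```

apply_moves --plan '[{"x": -1,"y": 0,"z": 0,"turn": 0,"fingers": 255},{"x": -1,"y": 0,"z": 0,"turn": 0,"fingers": 255}]'

```text
t: 13.05
tcp_pos: [547.4, -100.5, 190.7]
ee_rot: [[0.958, -0.287, 0.003], [-0.287, -0.958, -0.0], [0.003, -0.0, -1.0]]
wrist_force: [9.7, -0.3, -5.5]
grip_width: 0.4
gripper_force: 4.7
```

apply_moves --plan '[{"x": -1,"y": 0,"z": 0,"turn": 0,"fingers": 255},{"x": 0,"y": 0,"z": 0,"turn": 0,"fingers": 255}]'

```text
t: 13.3
tcp_pos: [547.4, -100.5, 190.7]
ee_rot: [[0.958, -0.287, 0.005], [-0.287, -0.958, -0.001], [0.005, -0.001, -1.0]]
wrist_force: [11.0, -2.2, -6.4]
grip_width: 0.5
gripper_force: 5.5
```

The right door is at its stop. I'll back off, lift, look with the cameras and go over the tare key.

apply_moves --plan '[{"x": 6,"y": 0,"z": 0,"turn": 0,"fingers": 255},{"x": 9,"y": 0,"z": 0,"turn": 0,"fingers": 255},{"x": 0,"y": 2,"z": -30,"turn": 0,"fingers": 255},{"x": 0,"y": 0,"z": -40,"turn": 0,"fingers": 255},{"x": 0,"y": 0,"z": -40,"turn": 0,"fingers": 255}]'

```text
t: 13.92
tcp_pos: [558.6, -106.4, 301.5]
ee_rot: [[0.958, -0.287, -0.002], [-0.287, -0.958, 0.0], [-0.002, 0.0, -1.0]]
wrist_force: [0.8, 0.5, 0.1]
grip_width: 0.3
gripper_force: 0.0
```

apply_moves --plan '[{"x": -30,"y": -30,"z": 0,"turn": 0,"fingers": 255},{"x": -30,"y": -30,"z": 0,"turn": 0,"fingers": 255},{"x": -30,"y": -30,"z": 0,"turn": 0,"fingers": 255},{"x": -30,"y": -30,"z": 0,"turn": 0,"fingers": 255},{"x": 0,"y": 0,"z": 0,"turn": 0,"fingers": 255}]'

```text
t: 14.55
tcp_pos: [477.2, 46.0, 301.0]
ee_rot: [[0.959, -0.282, -0.0], [-0.282, -0.959, 0.0], [-0.0, -0.0, -1.0]]
wrist_force: [-0.2, -0.3, -0.4]
grip_width: 0.4
gripper_force: 0.0
```

Run:
```python
from h import *
from bench import imaging
s=st((-150,0,100)); c=imaging.read_camera('wrist'); d=imaging.read_camera('scene')
np.savez('wrist4.npz',**c,p=s['tcp_pos'],R=s['ee_rot'])
a=c['pixels'][:,:,::-1]; b=cv2.resize(d['pixels'][120:260,155:310,::-1],None,fx=1.85,fy=1.85,interpolation=cv2.INTER_CUBIC)
im=np.zeros((384,512+b.shape[1],3),np.uint8); im[:,:512]=a; im[:b.shape[0],512:]=b; cv2.imwrite('pics/w4.png',im)
```

```text
t 14.55 tcp [477.2  46.  301. ] bal [-154.2   -2.4] yaw -16.39258619670894 tilt [-0.  0.] F [-0.2 -0.3 -0.4] w 0.3958104256108636
tool delta [  4.3  -2.3 201. ]
```

View pics/w4.png

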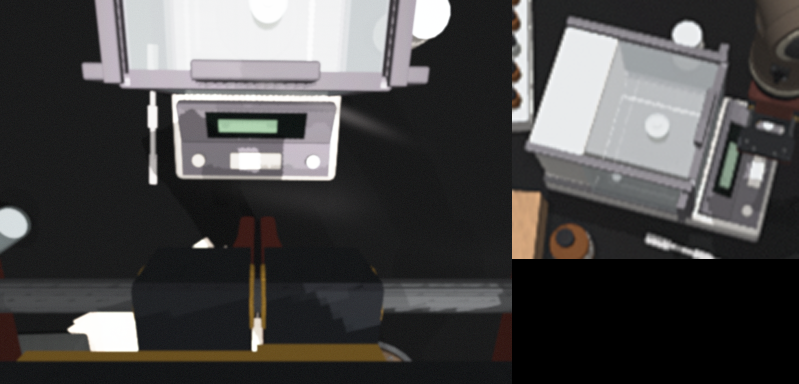

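The wrist view shows the right tab at (418,74) mirroring the shut left tab at (92,71), and the top grip at the front frame (255,70). Both doors are shut. I'll descend over the tare key at (257,160).

apply_moves --plan '[{"x": 4,"y": -2,"z": 40,"turn": 0.007,"fingers": 255},{"x": 0,"y": 0,"z": 40,"turn": 0,"fingers": 255},{"x": 0,"y": 0,"z": 40,"turn": 0,"fingers": 255},{"x": 0,"y": 0,"z": 40,"turn": 0,"fingers": 255},{"x": 0,"y": 0,"z": 20,"turn": 0,"fingers": 255}]'

```text
t: 15.28
tcp_pos: [482.2, 42.1, 118.2]
ee_rot: [[0.955, -0.296, -0.003], [-0.296, -0.955, -0.001], [-0.003, 0.002, -1.0]]
wrist_force: [0.3, 0.5, 0.3]
grip_width: 0.8
gripper_force: 0.0
```

apply_moves --plan '[{"x": 0,"y": 0,"z": 10,"turn": 0,"fingers": 255},{"x": 0,"y": 0,"z": 0,"turn": 0,"fingers": 255}]'

```text
t: 15.52
tcp_pos: [482.9, 43.2, 110.3]
ee_rot: [[0.956, -0.295, -0.001], [-0.295, -0.956, -0.0], [-0.001, 0.001, -1.0]]
wrist_force: [0.1, -0.4, 0.3]
grip_width: 0.3
gripper_force: 0.0
```

Run:
```python
from h import *
w=dict(np.load('wrist4.npz')); M=np.eye(4); M[:3,:3]=w['R'];M[:3,3]=w['p']
C['w']={**w,'cam_to_world':M@w['hand_eye']}
for uv,z in[((257,160),72),((198,160),72),((313,162),72),((428,74),220),((82,71),220),((255,68),259)]: print(bal(onz('w',uv,z)))
st((-150,0,72))
```

```text
[-150.6   -0.8]
[-151.2   73. ]
[-152.5  -71. ]
[ -61.9 -124.4]
[-61.9 126.5]
[-63.1   0.8]
t 15.53 tcp [482.9  43.2 110.3] bal [-147.8   -3.4] yaw -17.148141068801287 tilt [-0.1 -0. ] F [ 0.1 -0.4  0.3] w 0.29536616621689316
tool delta [-2.2 -3.4 38.3]
```

apply_moves --plan '[{"x": -2,"y": -3,"z": 15,"turn": 0,"fingers": 255},{"x": -1,"y": 0,"z": 10,"turn": 0,"fingers": 255},{"x": 0,"y": 0,"z": 6,"turn": 0,"fingers": 255},{"x": 0,"y": 0,"z": 2,"turn": 0,"fingers": 255},{"x": 0,"y": 0,"z": 0,"turn": 0,"fingers": 255}]'

```text
t: 16.15
tcp_pos: [480.9, 47.7, 77.7]
ee_rot: [[0.956, -0.294, 0.0], [-0.294, -0.956, -0.0], [0.0, 0.0, -1.0]]
wrist_force: [-0.1, 0.2, -0.3]
grip_width: 0.4
gripper_force: 0.0
```

apply_moves --plan '[{"x": 0,"y": 0,"z": 1,"turn": 0,"fingers": 255},{"x": 0,"y": 0,"z": 1,"turn": 0,"fingers": 255},{"x": 0,"y": 0,"z": 1,"turn": 0,"fingers": 255},{"x": 0,"y": 0,"z": 1,"turn": 0,"fingers": 255}]'

```text
t: 16.65
tcp_pos: [480.8, 47.7, 73.6]
ee_rot: [[0.956, -0.294, 0.0], [-0.294, -0.956, -0.0], [0.0, 0.0, -1.0]]
wrist_force: [-0.8, 0.4, 0.4]
grip_width: 0.5
gripper_force: 0.0
```

apply_moves --plan '[{"x": 0,"y": 0,"z": 1,"turn": 0,"fingers": 255},{"x": 0,"y": 0,"z": 1,"turn": 0,"fingers": 255}]'

```text
t: 16.9
tcp_pos: [480.8, 47.7, 71.6]
ee_rot: [[0.956, -0.294, 0.0], [-0.294, -0.956, -0.0], [0.0, 0.0, -1.0]]
wrist_force: [-0.6, 0.1, 2.1]
grip_width: 0.5
gripper_force: 0.9
```

Contact at about z = 72. Pressing.

apply_moves --plan '[{"x": 0,"y": 0,"z": 1,"turn": 0,"fingers": 255},{"x": 0,"y": 0,"z": 1,"turn": 0,"fingers": 255},{"x": 0,"y": 0,"z": 1,"turn": 0,"fingers": 255}]'

```text
t: 17.27
tcp_pos: [480.8, 47.7, 68.7]
ee_rot: [[0.956, -0.294, 0.0], [-0.294, -0.956, -0.0], [0.0, 0.0, -1.0]]
wrist_force: [-1.2, -0.2, 4.0]
grip_width: 0.4
gripper_force: 1.9
```

apply_moves --plan '[{"x": 0,"y": 0,"z": 1,"turn": 0,"fingers": 255},{"x": 0,"y": 0,"z": 0,"turn": 0,"fingers": 255}]'

```text
t: 17.52
tcp_pos: [480.9, 47.7, 68.3]
ee_rot: [[0.956, -0.294, 0.0], [-0.294, -0.956, -0.0], [0.0, 0.0, -1.0]]
wrist_force: [-3.3, -0.8, 11.2]
grip_width: 0.8
gripper_force: 5.6
```

apply_moves --plan '[{"x": 0,"y": 0,"z": 0.5,"turn": 0,"fingers": 255},{"x": 0,"y": 0,"z": 0,"turn": 0,"fingers": 255}]'

```text
t: 17.77
tcp_pos: [480.9, 47.7, 68.1]
ee_rot: [[0.956, -0.294, 0.0], [-0.294, -0.956, -0.0], [0.001, 0.0, -1.0]]
wrist_force: [-5.3, -1.2, 16.5]
grip_width: 0.6
gripper_force: 8.1
```

The key is bottomed out at 16 N. I'll release it and lift clear.

apply_moves --plan '[{"x": 0,"y": 0,"z": -3,"turn": 0,"fingers": 255},{"x": 0,"y": 0,"z": -5,"turn": 0,"fingers": 255},{"x": 0,"y": 0,"z": -25,"turn": 0,"fingers": 255},{"x": 0,"y": 0,"z": -40,"turn": 0,"fingers": 255},{"x": 0,"y": 0,"z": -40,"turn": 0,"fingers": 255}]'

```text
t: 18.4
tcp_pos: [480.5, 47.7, 181.1]
ee_rot: [[0.956, -0.294, -0.001], [-0.294, -0.956, 0.0], [-0.001, 0.0, -1.0]]
wrist_force: [0.5, 0.7, -0.3]
grip_width: 0.6
gripper_force: 0.0
```

apply_moves --plan '[{"x": 0,"y": 0,"z": -50,"turn": 0,"fingers": 255},{"x": 0,"y": 0,"z": -50,"turn": 0,"fingers": 255},{"x": 0,"y": 0,"z": 0,"turn": 0,"fingers": 255},{"x": 0,"y": 0,"z": 0,"turn": 0,"fingers": 255}]'

```text
t: 18.9
tcp_pos: [480.4, 47.6, 279.4]
ee_rot: [[0.956, -0.294, -0.001], [-0.294, -0.956, -0.0], [-0.001, 0.0, -1.0]]
wrist_force: [-0.8, -0.9, 0.1]
grip_width: 0.2
gripper_force: 0.0
```

Run:
```python
from h import *
from bench import imaging
st(); a=imaging.read_camera('wrist')['pixels'][:,:,::-1]; d=imaging.read_camera('scene')
b=cv2.resize(d['pixels'][120:260,155:310,::-1],None,fx=1.85,fy=1.85,interpolation=cv2.INTER_CUBIC)
im=np.zeros((384,512+b.shape[1],3),np.uint8); im[:,:512]=a; im[:b.shape[0],512:]=b; cv2.imwrite('pics/w5.png',im)
```

```text
t 18.90 tcp [480.4  47.6 279.4] bal [-151.5    0. ] yaw -17.08730036204191 tilt [-0. -0.] F [-0.8 -0.9  0.1] w 0.2414657891555883
```

View pics/w5.png

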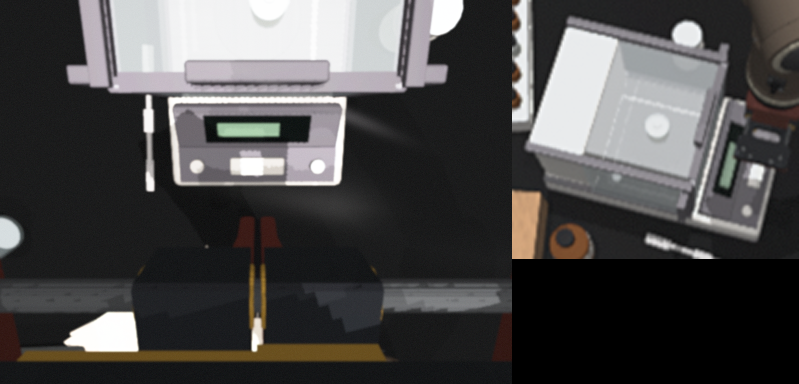

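Both side tabs line up at row 74, the top grip is at the front (257,71), and the key is back up at (257,166) with the robot clear. Handing in.

```bash
python3 -c "
from bench import ticket
print(ticket.job_done())"
```

```text
the job is handed in; nothing more can be done
None
```

I slid the top and right-hand doors fully shut, then pressed the tare key all the way down and let it spring back; the job is handed in at about 19 s with the robot clear of everything.

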